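Nest the tapered reducing sleeves in the wide stand and stopper them

TASK

Build up the set of tapered reducing sleeves in the wider of the two round steel stands, one piece at a time: first the large sleeve into the stand, then the medium one into the large, then the small one into the medium, and last the stopper into the small sleeve, letting go of each piece fully home and upright before fetching the next. Leave the narrower stand empty, do not knock any piece over, and leave the round tin and the tape roll where they are.

Things in the scene. Friction and masses are not known exactly. Their poses are not given: they have to be found in the camera images.
- stand_wide: the wider of two round steel stands, fixed to the bench: foot disc 90 mm across, 6 mm high, then a ring 76 mm across, rim 40 mm above the bench, straight hole 58 mm across right through. Seated in it, the large sleeve's collar rests on the rim, its origin 12 mm above this one. Origin: centre of the underside, at bench level; z up.
- stand_narrow: the narrower of the two round steel stands, fixed, not used in this job and left empty: foot 78 mm across, 6 mm high, ring 64 mm across, rim 40 mm above the bench, hole 46 mm across. Origin: centre of the underside, at bench level; z up.
- sleeve_large: the largest of three loose white tapered sleeves, 46 mm high, upright on its narrow end: collar 66 mm across, 18 mm high (grip it here), on a plug 28 mm long tapering from 53 to 43 mm at the foot. Hole 46 mm across through the collar, narrower below. Seated in it, the medium sleeve's collar rests on its top, origin 18 mm above this one. 0.09 kg. Origin: centre of the foot, z up.
- sleeve_medium: the middle one of three loose white tapered sleeves, 46 mm high, upright on its narrow end: collar 54 mm across, 18 mm high (grip it here), on a plug 28 mm long tapering from 41 to 31 mm at the foot. Hole 34 mm across through the collar, narrower below. Seated in it, the small sleeve's collar rests on its top, origin 18 mm above this one. 0.06 kg. Origin: centre of the foot, z up.
- sleeve_small: the smallest of three loose white tapered sleeves, 46 mm high, upright on its narrow end: collar 42 mm across, 18 mm high (grip it here), on a plug 28 mm long tapering from 29 to 20 mm at the foot. Hole 22 mm across through the collar, narrower below. Seated in it, the stopper's flange rests on its top, origin 28 mm above this one. 0.035 kg. Origin: centre of the foot, z up.
- stopper: the loose solid white stopper, standing upright on its narrow end: a tapered plug 18 mm long (17 mm across under the flange, 13 mm at the foot), a flange 30 mm across and 6 mm thick, and on it a round grip knob 16 mm across and 14 mm high; 38 mm high in all, 0.025 kg. Origin: centre of its foot; z up along its axis.
- septa_tin: a loose round tin, 49 mm across and 20 mm high, a bystander behind the parts. Tall instruments, not listed, stand behind the row of parts: from about x = 0.48 m on at the left (y over 0.25 m) and from about x = 0.54 m on in the middle (y -0.28 to 0.03 m); keep the wrist clear of them. Origin: centre of its underside.
- ptfe_tape: a loose flat white roll of tape with a hole in it, 56 mm across and 14 mm high, a bystander at the right of the parts. Origin: centre of its underside.

How it is judged:
On the way, in this order (a step that is already met when the one before it is completed fails the run):
1. the large sleeve sits fully home and upright in the wide stand (horizontal distance between sleeve_large and stand_wide below 0.005 m and z of sleeve_large in the frame of stand_wide between 0.0095 and 0.0145 m and angle between sleeve_large's own z axis and vertical below 0.07 rad and contact force between sleeve_large and the fingers below 0.1 N), for 0.2 s.
2. the medium sleeve sits fully home in the large one, which is still seated (horizontal distance between sleeve_large and stand_wide below 0.005 m and z of sleeve_large in the frame of stand_wide between 0.0095 and 0.0145 m and angle between each of sleeve_large, sleeve_medium's own z axis and vertical below 0.07 rad and horizontal distance between sleeve_medium and sleeve_large below 0.005 m and z of sleeve_medium in the frame of sleeve_large between 0.0155 and 0.0205 m and contact force between sleeve_medium and the fingers below 0.1 N), for 0.2 s.
3. the small sleeve sits fully home in the medium one, those below still seated (horizontal distance between sleeve_large and stand_wide below 0.005 m and z of sleeve_large in the frame of stand_wide between 0.0095 and 0.0145 m and angle between each of sleeve_large, sleeve_medium, sleeve_small's own z axis and vertical below 0.07 rad and horizontal distance between sleeve_medium and sleeve_large below 0.005 m and z of sleeve_medium in the frame of sleeve_large between 0.0155 and 0.0205 m and horizontal distance between sleeve_small and sleeve_medium below 0.005 m and z of sleeve_small in the frame of sleeve_medium between 0.0155 and 0.0205 m and contact force between sleeve_small and the fingers below 0.1 N), for 0.2 s.
At the end, for the whole second after the job is handed in: All four pieces are nested in the wide stand, large, medium, small, stopper from the outside in: each within 5 mm of the axis of the piece that holds it, within 2.5 mm of its seated height, within 4 degrees of upright (0.07 rad), released and at rest (horizontal distance between sleeve_large and stand_wide below 0.005 m and z of sleeve_large in the frame of stand_wide between 0.0095 and 0.0145 m and angle between each of sleeve_large, sleeve_medium, sleeve_small, stopper's own z axis and vertical below 0.07 rad and horizontal distance between sleeve_medium and sleeve_large below 0.005 m and z of sleeve_medium in the frame of sleeve_large between 0.0155 and 0.0205 m and horizontal distance between sleeve_small and sleeve_medium below 0.005 m and z of sleeve_small in the frame of sleeve_medium between 0.0155 and 0.0205 m and horizontal distance between stopper and sleeve_small below 0.005 m and z of stopper in the frame of sleeve_small between 0.0255 and 0.0305 m and linear speed of each of sleeve_large, sleeve_medium, sleeve_small, stopper below 0.02 m/s); the robot touches nothing.
It fails at once if a sleeve or the stopper is knocked over (tipped by more than about 50 degrees) (angle between any of sleeve_large, sleeve_medium, sleeve_small, stopper's own z axis and vertical above 0.9 rad).
It fails at once if the round tin or the tape roll is shifted by more than 20 mm (distance of any of septa_tin, ptfe_tape from where it was at the start of the episode above 0.02 m).
It also fails if it takes over 122 s, if anything falls off the work surface, if the arm or the gripper's body presses on something with over 40 N, if the wrist force passes 120 N, or if a joint passes its speed limit or range.

ROBOT

A 6-joint arm with a two-finger parallel gripper is mounted at the origin on a cart in front of the work surface, level with it; the furniture and walls round the work are solid. World frame = base frame: x ahead of the robot, y to its left, z up, the work surface at z = 0. Lengths are in m, angles in rad, forces in N, time in s.
With the tool pointing down it reaches from about 0.3 to 0.875 m from the base axis. Payload 6.4 kg.
Tool frame: the origin (TCP) lies at the very end of the fingers, on their centre line; the grasp point (between the pads) lies 19 mm behind it (env.tcp_to_grasp is the distance from the TCP to the grasp point, in m); z points along the fingers, y is the line along which they close (so a half turn about z gives the same grasp; the last joint's range is limited). The gripper opens to 85 mm and grips with 20 to 120 N. Pads are 22 mm wide; open, the fingers measure 114 mm over their backs; the gripper's body (76 mm by 85 mm) begins 54 mm behind the grasp point. The pads swing forward as they close: fully open they stand 13 mm farther back than shut.
Start: joints at [-1.328, 0.181, 1.607, -0, 1.354, -0.206], TCP at [0.25, -0.518, 0.231] pointing down, gripper open.
Joint ranges: [-2.99, 2.99], [-0.89, 2.07], [0.3, 2.58], [-1.14, 4.28], [0, 2.63], [-3.12, 3.12]. Speed limits (rad/s): [2.57, 2.57, 3.01, 3.14, 3.14, 3.14].

INTERFACE

Orientations are given as [roll, pitch, yaw] about the fixed x, y, z axes, in that order (R = Rz(yaw) Ry(pitch) Rx(roll)).
In Python, from workcell import env gives the robot as it stands.
- The arm moves only by the tool play_rows, never from a script. Its argument "motion" is a list of rows, each a list of 7 numbers: the finger opening in m, from 0 to 0.0854, then the shift along the tool's x, y, z in normalised numbers (1 is 1 m), then the turn, a rotation vector about the tool's x, y, z in a scale on which 1.0 is 180 degrees. In form: [[fingers, x, y, z, ax, ay, az], ...]. A call has 1 to 12 rows; each row is the pose to reach, as a shift and turn from the pose commanded when the call began, along the tool's axes at that moment; what a row does not reach only later rows make up. A row lasts 1/8 s, in which the tool goes at most 62.5 mm and 10.7 degrees, less where a joint would pass 70% of its speed; a pose out of reach is approached as far as the arm can. Shift and turn numbers lie between -1 and 1, and a call with a number outside is refused. A call with a gripper value outside its range is refused whole. The fingers move at their own pace and stop on an object; the grip force is fixed at half the most. Time passes only in rows, so rows that repeat a pose let the fingers close. It gives the time, the measured TCP pose, the force, the opening and the grip force at its end, in the units of the state.
- env.state(): the state, without advancing time (a new reading comes with each control period).
- env.read_camera(name): name is "scene" or "top" or "wrist"; returns a dict with "color" (384x512x3 uint8, blue, green, red), "intrinsics" (3x3 intrinsics, pixels), "R" (3x3) and "t" (3): a world point X has camera coordinates R X + t; the wrist camera has in their place "T_tool_cam" (4x4, takes a point from camera to tool coordinates, whose origin is the TCP and whose axes are the flange's). Camera axes: x right, y down, z forward; pixel columns grow to the right and rows downward; lengths in m; the calibration is good to about 2 mm. A picture is of the moment at which its call begins: read the wrist's pose just before it. There is no depth.
- env.close_job(): hands the job in; it is judged then, once.
The state is a dict: "time": time; "qpos": joint angles; "joint_vel": joint speeds; "joint_efforts": joint torques, N m; "tool_pos": TCP position; "tcp_rot": TCP orientation; "force": force on the tool from outside, world axes, zero at the start; "torque": the same for the moment, N m; "opening": finger opening in m; "finger_force": force on a finger pad.
Only numpy, scipy, OpenCV 4.12 (cv2) and the standard library are available. Lean on these libraries where they do the work, as an engineer would, in place of code of your own. Each camera call takes 0.05 s, during which the arm holds its last target. There are 200 camera calls.

## Working session

There is one attempt and no reset: what is moved stays moved. The work goes in short steps, Python scripts to look and compute and a tool call to move; the robot and the scene stay as the last step left them, time stands still between calls to the robot, and variables do not carry over. Pictures are saved under pics/ and viewed, at most 14 in all, crops included, and the job is handed in when it is done.

Besides the shell and the picture viewer there is one more tool, called after "Request:" by a JSON object that holds its "op" and its "data". play_rows: Moves the arm, as the interface text tells. Its arguments: {"type":"object","properties":{"motion":{"type":"array","items":{"type":"array","items":{"type":"number"}}}},"required":["motion"]}

```bash
ls; mkdir -p pics; python3 - <<'E'
from workcell import env
import cv2,pickle
s=env.state(); print(s)
for n in("scene","top","wrist"):
    c=env.read_camera(n); cv2.imwrite(f"pics/{n}0.png",c["color"]); pickle.dump(c,open(f"{n}0.pkl","wb"))
    print(n,c["intrinsics"].tolist(),{k:c[k].round(4).tolist() for k in c if k not in("color","intrinsics")})
E
```

```text
pics
{'time': 0.0, 'qpos': array([-1.32832817e+00,  1.81552112e-01,  1.60800123e+00, -2.06547163e-05,
        1.35382942e+00, -2.06304434e-01]), 'joint_vel': array([-0.00039052, -0.00011009, -0.00209196,  0.00055675,  0.0025662 ,
        0.00038998]), 'joint_efforts': array([-1.17136537e-04, -4.44867933e+01, -3.51332724e+01, -2.79846890e-04,
        9.21623869e-03,  2.71312274e-06]), 'tool_pos': array([ 0.24933954, -0.51750406,  0.23038122]), 'tcp_rot': array([-3.13983638e+00, -3.46956353e-04,  4.48776752e-01]), 'force': array([-0.09037306,  0.10182534,  0.15289366]), 'torque': array([0.00562747, 0.05677959, 0.00409847]), 'finger_force': 0.0, 'opening': 0.0855341498566545}
scene [[370.69928753221325, 0.0, 249.26142003443746], [0.0, 370.69928753221325, 193.38651620073247], [0.0, 0.0, 1.0]] {'R': [[-0.7285, -0.6848, -0.0147], [-0.4703, 0.5157, -0.7161], [0.498, -0.5148, -0.6978]], 't': [0.3215, 0.3072, 1.1105]}
top [[494.848421096617, 0.0, 254.20719803261304], [0.0, 494.848421096617, 192.42317472294846], [0.0, 0.0, 1.0]] {'R': [[0.0159, -0.9998, 0.007], [-0.9929, -0.0166, -0.1179], [0.118, -0.0051, -0.993]], 't': [-0.0825, 0.509, 1.5323]}
wrist [[276.3199539743621, 0.0, 256.2661669683024], [0.0, 276.3199539743621, 192.69450771602908], [0.0, 0.0, 1.0]] {'T_tool_cam': [[-0.0006, -0.9488, -0.3158, 0.0814], [1.0, -0.0004, -0.0004, -0.0], [0.0003, -0.3158, 0.9488, -0.1429], [0.0, 0.0, 0.0, 1.0]]}
```

View pics/top0.png

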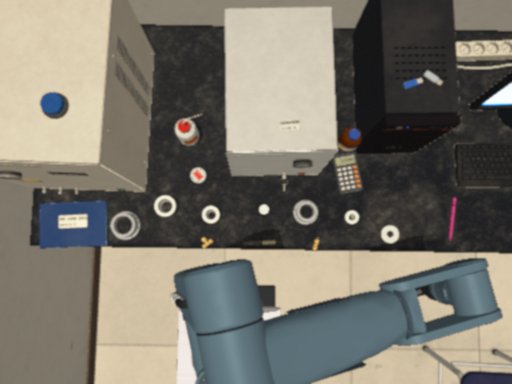

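View pics/scene0.png

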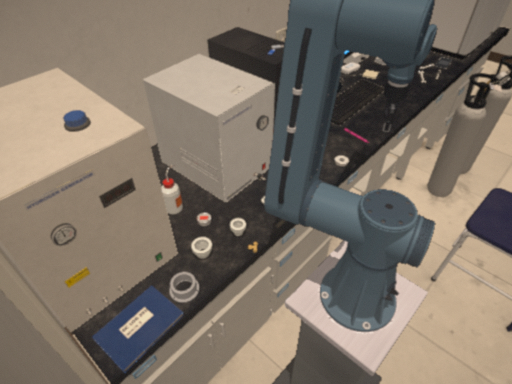

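The top view shows the row. Large stand is at about (125,225), large sleeve (165,206), medium (211,214), stopper (264,209), narrow stand (305,211), small sleeve (352,216), tape (390,233) and tin (198,175). In the scene view the arm hides the right half. Next I'll measure from the top image.

```bash
cat > h.py <<'E'
import numpy as np,cv2,pickle
from scipy.spatial.transform import Rotation as Rt
def ray(c,uv,s=None):
    d=np.linalg.inv(c["intrinsics"])@[uv[0],uv[1],1.]
    if "R" in c: return -c["R"].T@c["t"], c["R"].T@d
    T=np.eye(4);T[:3,:3]=Rt.from_euler("xyz",s["tcp_rot"]).as_matrix();T[:3,3]=s["tool_pos"]
    T=T@c["T_tool_cam"]; return T[:3,3],T[:3,:3]@d
def plane(r,z): o,d=r; return o+d*(z-o[2])/d[2]
def tri(rs):
    A=np.zeros((3,3));b=np.zeros(3)
    for o,d in rs:
        d=d/np.linalg.norm(d);P=np.eye(3)-np.outer(d,d);A+=P;b+=P@o
    X=np.linalg.solve(A,b)
    gap=max(np.linalg.norm((np.eye(3)-np.outer(d,d)/(d@d))@(X-o)) for o,d in rs)
    return X,gap
def white(c,thr=150,amin=40,amax=1e5):
    m=((c["color"].min(2)>thr)*255).astype(np.uint8)
    cs,hi=cv2.findContours(m,cv2.RETR_CCOMP,cv2.CHAIN_APPROX_NONE)
    out=[]
    for i,k in enumerate(cs):
        if len(k)>=8 and amin<cv2.contourArea(k)<amax:
            e=cv2.fitEllipse(k); out.append((np.array(e[0]),e[1],int(hi[0][i][3]),cv2.contourArea(k)))
    return out
E
python3 - <<'E'
from h import *
c=pickle.load(open("top0.pkl","rb"))
im=c["color"][150:260,90:420]
cv2.imwrite("pics/topc.png",cv2.resize(im,None,fx=2.4,fy=2.4,interpolation=cv2.INTER_CUBIC))
c2=dict(c);
for thr in(110,150):
  for e in white(c,thr,25,1200):
    u=e[0]
    if 150<u[1]<250 and 90<u[0]<420: print(thr,u.round(1),np.round(e[1],1),"hole" if e[2]>=0 else "out",plane(ray(c,u),.045).round(3))
E
```

```text
110 [389.7 233.7] [17.9 18.2] out [ 0.386 -0.497  0.045]
110 [389.8 233.8] [6.1 6.1] hole [ 0.386 -0.497  0.045]
110 [124.  225.3] [26.9 27.8] out [0.399 0.328 0.045]
110 [122.6 224.8] [18.3 18.8] hole [0.401 0.332 0.045]
110 [351.5 216.8] [13.7 13.9] out [ 0.437 -0.378  0.045]
110 [210.4 214.1] [17.5 17.9] out [0.438 0.061 0.045]
110 [210.6 214.9] [8.1 9.2] hole [0.436 0.06  0.045]
110 [263.5 209.1] [ 9.4 10.3] out [ 0.457 -0.104  0.045]
110 [305.1 212. ] [23.5 24.1] out [ 0.45  -0.234  0.045]
110 [306.2 211. ] [14.3 14.5] hole [ 0.453 -0.237  0.045]
110 [164.5 205.5] [21.5 21.5] out [0.463 0.205 0.045]
110 [165.3 206.4] [11.1 12.8] hole [0.46  0.202 0.045]
110 [197.6 174.8] [15.2 15.4] out [0.561 0.104 0.045]
110 [197.6 175. ] [ 5.5 10.2] hole [0.561 0.105 0.045]
110 [345.9 177.2] [15.2 25.5] out [ 0.561 -0.362  0.045]
110 [344.8 160. ] [ 7.7 22. ] out [ 0.616 -0.358  0.045]
110 [302.  162.9] [12.3 23.8] hole [ 0.605 -0.223  0.045]
150 [389.7 233.8] [16.3 16.8] out [ 0.386 -0.497  0.045]
150 [389.6 233.6] [7.4 7.7] hole [ 0.387 -0.496  0.045]
150 [122.6 225.3] [22.2 25.5] out [0.399 0.332 0.045]
150 [122.6 224.7] [20.  20.6] hole [0.401 0.332 0.045]
150 [351.5 216.8] [12.2 13.1] out [ 0.437 -0.378  0.045]
150 [351.5 217. ] [6.2 7.2] hole [ 0.437 -0.378  0.045]
150 [210.3 214.1] [16.4 16.6] out [0.438 0.061 0.045]
150 [210.4 214.1] [10.2 11.1] hole [0.438 0.061 0.045]
150 [263.5 209.1] [8.5 9.1] out [ 0.457 -0.104  0.045]
150 [305.1 212. ] [21.7 21.9] out [ 0.45  -0.234  0.045]
150 [306.3 211.1] [16.  16.7] hole [ 0.453 -0.237  0.045]
150 [164.5 205.6] [20.  20.8] out [0.462 0.204 0.045]
150 [164.6 205.7] [14.4 15. ] hole [0.462 0.204 0.045]
150 [197.8 174.8] [13.8 14.2] out [0.561 0.104 0.045]
150 [197.6 174.7] [ 7.7 11.9] hole [0.562 0.105 0.045]
```

View pics/topc.png

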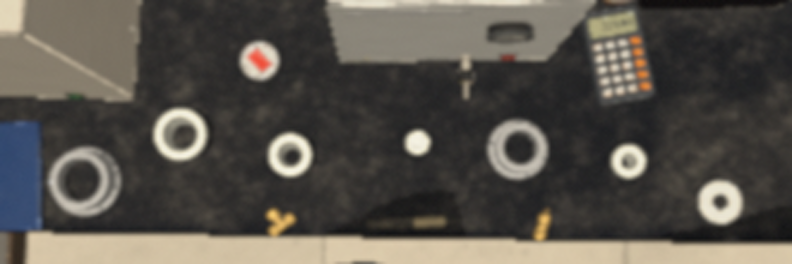

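Top view: wide stand (0.401, 0.332), narrow (0.453, -0.237), large (0.462, 0.204), medium (0.438, 0.061), small (0.437, -0.378) and stopper (0.457, -0.104). The hole diameters, 20 px and 16 px, confirm that the left stand is the wide one. Moving to look at the large sleeve and the stand with the wrist camera.

The rows are not in the units I measure in: turns go in shares of 180 degrees. I convert before sending: -120 degrees / 180 = -0.6667.

Request:
{"op": "play_rows", "data": {"motion": [[0.085,0.474,-0.568,0,0,0,-0.6667],[0.085,0.474,-0.568,0,0,0,-0.6667],[0.085,0.474,-0.568,0,0,0,-0.6667],[0.085,0.474,-0.568,0,0,0,-0.6667],[0.085,0.474,-0.568,0,0,0,-0.6667],[0.085,0.474,-0.568,0,0,0,-0.6667],[0.085,0.474,-0.568,0,0,0,-0.6667],[0.085,0.474,-0.568,0,0,0,-0.6667],[0.085,0.474,-0.568,0,0,0,-0.6667],[0.085,0.474,-0.568,0,0,0,-0.6667],[0.085,0.474,-0.568,0,0,0,-0.6667],[0.085,0.474,-0.568,0,0,0,-0.6667]]}}

```text
time: 1.65
tool_pos: [0.4301, 0.2019, 0.2312]
tcp_rot: [3.141, 0.0, 2.547]
force: [0.8, -0.5, -0.2]
opening: 0.085
finger_force: 0.0
```

```bash
cat >> h.py <<'E'
def snap(name):
    from workcell import env
    s=env.state(); c=env.read_camera("wrist"); c["s"]=s
    cv2.imwrite(f"pics/{name}.png",c["color"]); pickle.dump(c,open(name+".pkl","wb")); return c
def proj(c,X):
    s=c["s"];T=np.eye(4);T[:3,:3]=Rt.from_euler("xyz",s["tcp_rot"]).as_matrix();T[:3,3]=s["tool_pos"]
    p=np.linalg.inv(T@c["T_tool_cam"])@[*X,1]; q=c["intrinsics"]@p[:3]; return q[:2]/q[2]
def report(c,z,thr=150,amin=150):
    for e in white(c,thr,amin,4e4):
        r=ray(c,e[0],c["s"]); X=plane(r,z); d=(X-r[0]); depth=d@(Rt.from_euler("xyz",c["s"]["tcp_rot"]).as_matrix()@c["T_tool_cam"][:3,2])
        print(e[0].round(1),np.round(e[1],1),"hole" if e[2]>=0 else "out",X.round(4),"diam mm",(1e3*max(e[1])*depth/c["intrinsics"][0,0]).round(1))
E
python3 - <<'E'
from h import *
c=snap("w1"); print(c["s"]["tool_pos"],proj(c,[.462,.204,.046]),proj(c,[.401,.332,.04]))
report(c,.046); print(); report(c,.046,110)
E
```

```text
[0.43007814 0.20185849 0.23124565] [271.82282763 190.41226878] [337.06576616  85.81485465]
[104.9 375.8] [18.2 38.9] out [ 0.5742 -0.1891  0.046 ] diam mm 62.5
[ 22.2 331.8] [23.8 27.5] out [ 0.439  -0.2288  0.046 ] diam mm 41.4
[185.4 328. ] [21.1 45. ] out [ 0.571  -0.0213  0.046 ] diam mm 67.4
[322.2 322.7] [35.  49.9] out [0.6773 0.1533 0.046 ] diam mm 74.2
[ 98.7 291.4] [17.8 21.3] out [ 0.4505 -0.082   0.046 ] diam mm 30.2
[254.8 271.6] [27.7 31.2] out [0.5478 0.12   0.046 ] diam mm 43.2
[254.5 272.2] [12.9 24.6] hole [0.5484 0.1191 0.046 ] diam mm 34.0
[171.5 230.8] [33.3 40.7] out [0.4349 0.0645 0.046 ] diam mm 53.4
[273.3 186.5] [49.8 50.9] out [0.4587 0.2083 0.046 ] diam mm 63.3
[272.9 188.2] [35.8 37.7] hole [0.4603 0.2067 0.046 ] diam mm 47.0
[336.3  81.5] [69.2 78.3] out [0.396 0.332 0.046] diam mm 86.5
[340.1  81.5] [51.3 58. ] hole [0.3983 0.3353 0.046 ] diam mm 64.0
[454.7  17.4] [35.9 79.7] out [0.4103 0.4631 0.046 ] diam mm 82.4
[118.2 109.6] [120.9 421.8] out [0.283 0.112 0.046] diam mm 479.7
[23.2 20.9] [38.1 79.5] out [0.1629 0.0914 0.046 ] diam mm 82.3

[107.1 3
[... 642 characters left out ...]
0447 0.046 ] diam mm 124.5
[273.2 186.4] [51.5 51.7] out [0.4586 0.2082 0.046 ] diam mm 64.3
[271.7 180.8] [20.5 27.2] hole [0.4515 0.2107 0.046 ] diam mm 33.6
[446.9 208.1] [178.1 269.3] out [0.6072 0.3762 0.046 ] diam mm 343.8
[395.  164.6] [15.5 30.3] hole [0.5181 0.3455 0.046 ] diam mm 36.7
[334.4  82.1] [72.7 81.2] out [0.3953 0.3299 0.046 ] diam mm 89.7
[362.1  79. ] [ 84.6 118.1] hole [0.4096 0.3567 0.046 ] diam mm 130.1
[338.7  80.3] [46.4 57.3] hole [0.3963 0.3347 0.046 ] diam mm 63.2
[454.5  17.5] [36.7 80.7] out [0.4103 0.4629 0.046 ] diam mm 83.4
[118.7 109.7] [120.9 425.5] out [0.2835 0.1124 0.046 ] diam mm 484.0
[29.7 27.2] [ 61.8 109.4] out [0.1705 0.0926 0.046 ] diam mm 114.1
```

View pics/w1.png

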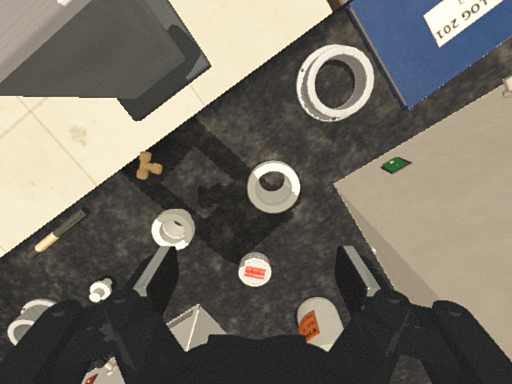

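The wrist view shows the wide stand's hole at (340,81), the large sleeve's hole at (273,188), medium (173,230), tin (254,270) and stopper (99,290). Next I'll triangulate heights with the top view.

```bash
python3 - <<'E'
from h import *
c=pickle.load(open("w1.pkl","rb")); t=pickle.load(open("top0.pkl","rb"))
for n,a,b in(("large",(164.6,205.7),(272.9,188.2)),("stand",(122.6,224.7),(340.1,81.5)),("medium",(210.4,214.1),(173,230.8)),("stopper",(263.5,209.1),(98.7,290.5))):
    X,g=tri([ray(t,a),ray(c,b,c["s"])]); print(n,X.round(4),"gap",g.round(4))
E
```

```text
large [0.4629 0.2056 0.0374] gap 0.0
stand [0.4025 0.3433 0.0091] gap 0.0019
medium [0.4384 0.0616 0.0375] gap 0.0005
stopper [ 0.4572 -0.1047  0.0222] gap 0.0014
```

Converted, -34.3 degrees / 180 = -0.1906.

Request:
{"op": "play_rows", "data": {"motion": [[0.085,-0.02,-0.02,0.02,0,0,-0.0611],[0.085,-0.025,-0.015,0.04,0,0,-0.1222],[0.085,-0.025,-0.015,0.06,0,0,-0.1906],[0.085,-0.025,-0.015,0.08,0,0,-0.1906],[0.085,-0.025,-0.015,0.08,0,0,-0.1906],[0.085,-0.025,-0.015,0.08,0,0,-0.1906]]}}

```text
time: 2.45
tool_pos: [0.4427, 0.1729, 0.1519]
tcp_rot: [3.142, 0.001, 3.141]
force: [-0.7, -0.1, -0.6]
opening: 0.0847
finger_force: 0.0
```

```bash
python3 - <<'E'
from h import *
c=snap("w2"); a=pickle.load(open("w1.pkl","rb")); t=pickle.load(open("top0.pkl","rb"))
print(c["s"]["tool_pos"],proj(c,[.462,.205,.046]))
report(c,.046,150,400)
E
```

```text
[0.44267251 0.17288453 0.15192859] [289.30745496 209.72210355]
[ 41.6 310.7] [ 64.6 121.2] out [ 0.5821 -0.065   0.046 ] diam mm 134.2
[201.8 280.7] [34.3 41. ] out [0.5432 0.115  0.046 ] diam mm 43.6
[291.4 206.3] [63.8 66.1] out [0.4584 0.2068 0.046 ] diam mm 63.8
[290.8 205.6] [40.3 48.3] hole [0.4578 0.2063 0.046 ] diam mm 46.6
[141.4 182.1] [53.6 59.3] out [0.4339 0.0653 0.046 ] diam mm 55.6
[139.6 183.7] [34.  39.1] hole [0.4354 0.0634 0.046 ] diam mm 36.7
[424.9 140. ] [ 83.7 103. ] out [0.3951 0.3236 0.046 ] diam mm 92.0
[434.2 142.7] [58.3 71.5] hole [0.3976 0.3324 0.046 ] diam mm 64.0
[194.3  33.2] [ 74. 544.] out [0.3106 0.1238 0.046 ] diam mm 432.8
```

View pics/w2.png

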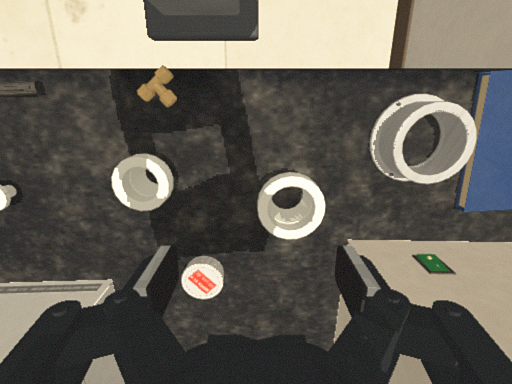

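The large sleeve is centred at (291,206) and the stand's rim is at (434,142). The blue binder lies just beyond the stand. Two wrist views agree on the sleeve at (0.459, 0.207) for a top at z = 0.046. Grasping.

Request:
{"op": "play_rows", "data": {"motion": [[0.085,-0.017,0.033,0.03,0,0,0],[0.085,-0.017,0.033,0.07,0,0,0],[0.085,-0.017,0.033,0.105,0,0,0],[0.085,-0.017,0.033,0.128,0,0,0],[0.085,-0.017,0.033,0.128,0,0,0],[0.055,-0.017,0.033,0.128,0,0,0],[0.055,-0.017,0.033,0.128,0,0,0],[0.055,-0.017,0.033,0.128,0,0,0],[0.055,-0.017,0.033,0.128,0,0,0],[0.055,-0.017,0.033,0.128,0,0,0]]}}

```text
time: 3.75
tool_pos: [0.4611, 0.2059, 0.0256]
tcp_rot: [3.142, 0.004, -3.141]
force: [-1.3, -2.2, 5.9]
opening: 0.0654
finger_force: 65.0
```

Converted, 90 degrees / 180 = 0.5.

Request:
{"op": "play_rows", "data": {"motion": [[0.055,0,0,-0.03,0,0,0],[0.055,0,0,-0.08,0,0,0],[0.055,0.02,0,-0.13,0,0,0.0556],[0.055,0.04,0.01,-0.15,0,0,0.1111],[0.055,0.06,0.02,-0.15,0,0,0.1667],[0.055,0.06,0.03,-0.15,0,0,0.2222],[0.055,0.06,0.035,-0.15,0,0,0.2778],[0.055,0.06,0.035,-0.15,0,0,0.3333],[0.055,0.06,0.035,-0.15,0,0,0.3889],[0.055,0.06,0.035,-0.15,0,0,0.4444],[0.055,0.06,0.035,-0.15,0,0,0.5],[0.055,0.06,0.035,-0.15,0,0,0.5]]}}

```text
time: 5.25
tool_pos: [0.3997, 0.241, 0.1744]
tcp_rot: [3.14, -0.001, 1.573]
force: [0.1, 0.5, -0.1]
opening: 0.0649
finger_force: 67.3
```

```bash
python3 - <<'E'
from h import *
c=snap("w3"); print(c["s"]["tool_pos"],c["s"]["tcp_rot"],c["s"]["opening"],c["s"]["force"])
print(proj(c,[.4,.333,.04]))
for th in(120,150,180,200): print(th); report(c,.04,th,600)
E
```

```text
[0.39965904 0.24101024 0.17438895] [ 3.13971638e+00 -6.23578610e-04  1.57255389e+00] 0.06487619935748679 [ 0.09207443  0.49195795 -0.06514894]
[256.37754267  88.86298749]
120
[385.4 368.1] [34.3 47.4] out [ 0.5737 -0.018   0.04  ] diam mm 63.7
[132.4 365.8] [39.4 50.1] out [ 0.2351 -0.0133  0.04  ] diam mm 66.9
[498.3 352.2] [28.5 48.1] out [0.718  0.0095 0.04  ] diam mm 63.2
[383.8 274.5] [33.1 42.2] out [0.55   0.1288 0.04  ] diam mm 49.6
[490.6 258.7] [48.6 76.9] out [0.67   0.1501 0.04  ] diam mm 88.5
[ 44.2 265.2] [ 75.8 105.9] out [0.1549 0.1417 0.04  ] diam mm 122.5
[244.3 269. ] [133.9 165.7] out [0.3862 0.1364 0.04  ] diam mm 192.9
[256.5 238.7] [27.  51.8] hole [0.4003 0.1758 0.04  ] diam mm 58.0
[255.8  84.3] [83.9 89.7] out [0.3995 0.337  0.04  ] diam mm 84.0
[255.8  83.5] [62.1 66.4] hole [0.3995 0.3377 0.04  ] diam mm 62.1
[444.2  98.8] [165.7 237.3] out [0.5788 0.3244 0.04  ] diam mm 225.9
[384.9  80.6] [23.4 38.6] hole [0.5199 0.3403 0.04  ] diam mm 36.1
[84.3 87.1] [193.8 242.2] out [0.2387 0.3344 0.04  ] diam mm 227.0
150
[129.8 364.3] [28.5 52.7] out [ 0.2319 -0.01
[... 670 characters left out ...]
 0.1636 0.04  ] diam mm 73.1
[205.1 239.7] [ 32.9 137.7] out [0.3428 0.1746 0.04  ] diam mm 154.3
[255.6  83.7] [81.8 87. ] out [0.3993 0.3376 0.04  ] diam mm 81.3
[255.9  83.5] [64.1 68.5] hole [0.3996 0.3377 0.04  ] diam mm 64.0
[84.4 87.4] [193.  241.7] out [0.2387 0.3341 0.04  ] diam mm 226.6
200
[ 29.5 248.4] [34.5 62.5] out [0.1436 0.1636 0.04  ] diam mm 70.7
[233.4 223.8] [18.2 91.7] out [0.3749 0.1941 0.04  ] diam mm 100.8
[ 35.2 181.1] [34.2 91.9] out [0.1698 0.2427 0.04  ] diam mm 95.7
[254.6  83.3] [77.8 85.9] out [0.3983 0.3379 0.04  ] diam mm 80.3
[255.9  83.5] [64.9 69.3] hole [0.3995 0.3377 0.04  ] diam mm 64.8
[55.8 84.5] [131.1 192.4] out [0.2126 0.3366 0.04  ] diam mm 179.8
```

View pics/w3.png

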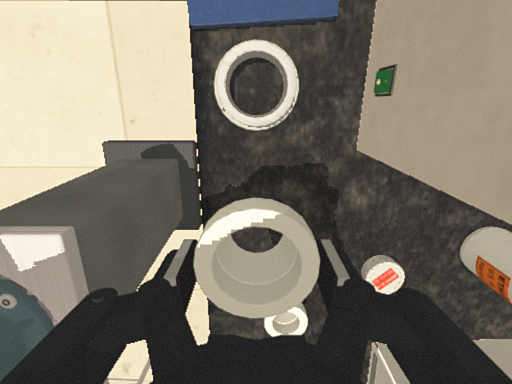

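The stand rim is a clean ring at (256,84) and the sleeve is held upright at about (257,258). I'll refine by casting the contour points onto the plane and fitting circles, which removes the perspective bias.

```bash
cat >> h.py <<'E'
from scipy.optimize import least_squares
def circ(c,guess,R,z,thr=150,band=.006,n=4,hole=False):
    "points of mask edges cast on plane z, those near circle (guess,R), robust circle fit"
    m=((c["color"].min(2)>thr)*255).astype(np.uint8)
    cs,_=cv2.findContours(m,cv2.RETR_LIST,cv2.CHAIN_APPROX_NONE)
    p=np.unique(np.vstack(cs)[:,0],axis=0).astype(float)
    p=p[(p[:,0]>1)&(p[:,0]<510)&(p[:,1]>1)&(p[:,1]<382)]
    W=np.array([plane(ray(c,u,c.get("s")),z)[:2] for u in p]); x=np.array([*guess,R])
    for k in range(n):
        q=W[abs(np.hypot(*(W-x[:2]).T)-x[2])<(band if k else 2*band)]
        x=least_squares(lambda v:np.hypot(*(q-v[:2]).T)-v[2],x,loss="soft_l1",f_scale=.0007).x
    a=np.degrees(np.arctan2(*(q-x[:2]).T[::-1]))//30
    return x.round(4),len(q),len(set(a))
E
python3 - <<'E'
from h import *
L=lambda n:pickle.load(open(n+".pkl","rb"))
t,w1,w2,w3=L("top0"),L("w1"),L("w2"),L("w3")
for n,c in(("top",t),("w1",w1),("w2",w2),("w3",w3)):
  for th in (120,160):
    print(n,th,"stand hole",circ(c,(.4,.335),.029,.04,th,.004),"outer",circ(c,(.4,.335),.038,.04,th,.004))
    if n!="w3":print("   large",circ(c,(.4595,.206),.033,.046,th,.004),"hole",circ(c,(.4595,.206),.023,.046,th,.004))
z=w3["s"]["tool_pos"][2]+.0225
for th in(120,160,190):print("held outer",circ(w3,(.4,.243),.033,z,th,.004),circ(w3,(.4,.243),.023,z,th,.004))
E
```

```text
top 120 stand hole (array([0.4017, 0.3335, 0.0293]), 52, 12) outer (array([0.4006, 0.3338, 0.0379]), 61, 12)
   large (array([0.4628, 0.2043, 0.0332]), 60, 12) hole (array([0.454 , 0.202 , 0.0253]), 40, 11)
top 160 stand hole (array([0.4017, 0.3338, 0.0332]), 90, 12) outer (array([0.4017, 0.3338, 0.0332]), 90, 12)
   large (array([0.4629, 0.204 , 0.0308]), 56, 12) hole (array([0.4594, 0.2074, 0.0266]), 50, 12)
w1 120 stand hole (array([0.3993, 0.3363, 0.029 ]), 164, 12) outer (array([0.3981, 0.3336, 0.0397]), 264, 12)
   large (array([0.4593, 0.2076, 0.0327]), 146, 12) hole (array([0.4636, 0.2024, 0.0275]), 94, 11)
w1 160 stand hole (array([0.4014, 0.3324, 0.0335]), 191, 12) outer (array([0.3977, 0.3312, 0.0409]), 283, 12)
   large (array([0.4589, 0.2089, 0.0304]), 278, 12) hole (array([0.4618, 0.2033, 0.0264]), 252, 12)
w2 120 stand hole (array([0.3994, 0.3362, 0.0289]), 201, 12) outer (array([0.3995, 0.3361, 0.0375]), 251, 12)
   large (array([0.4591, 0.2063, 0.0334]), 188, 12) hole (array([0.4517, 0.2037, 0.0147]), 57, 9)
w2 160 stand hole (array([0.4025, 0.3329, 0.0335]), 238, 12) outer (array([0.3994, 0.3363, 0.037 ]), 265, 12)
   large (array([0.4602, 0.2077, 0.0317]), 251, 12) hole (array([0.4608, 0.2039, 0.0249]), 230, 12)
w3 120 stand hole (array([0.3995, 0.3366, 0.029 ]), 195, 12) outer (array([0.3994, 0.3354, 0.0391]), 319, 12)
w3 160 stand hole (array([0.3997, 0.3366, 0.0296]), 189, 12) outer (array([0.3995, 0.3356, 0.0385]), 346, 12)
held outer (array([0.3975, 0.2455, 0.0338]), 422, 12) (array([0.4012, 0.2375, 0.0283]), 223, 12)
held outer (array([0.3991, 0.242 , 0.0323]), 267, 9) (array([0.4444, 0.1475, 0.1285]), 186, 4)
held outer (array([0.4003, 0.2389, 0.0349]), 314, 8) (array([0.484 , 0.0458, 0.238 ]), 192, 2)
```

Three wrist views agree on the stand hole at (0.3994, 0.3364), r = 29 mm at z = 0.04. The sleeve sits +2 mm along tool x in the grip. Lowering it to about 3 mm above its seat.

Request:
{"op": "play_rows", "data": {"motion": [[0.055,0.045,0,0,0,0,0],[0.055,0.0935,0,0.02,0,0,0],[0.055,0.0935,0,0.06,0,0,0],[0.055,0.0935,0,0.085,0,0,0],[0.055,0.0935,0,0.085,0,0,0],[0.055,0.0935,0,0.1,0,0,0],[0.055,0.0935,0,0.11,0,0,0],[0.055,0.0935,0,0.12,0,0,0],[0.055,0.0935,0,0.128,0,0,0],[0.055,0.0935,0,0.133,0,0,0],[0.055,0.0935,0,0.133,0,0,0]]}}

```text
time: 6.68
tool_pos: [0.3991, 0.3343, 0.0399]
tcp_rot: [-3.141, 0.0, 1.571]
force: [-0.0, 0.6, -0.7]
opening: 0.0654
finger_force: 67.3
```

Request:
{"op": "play_rows", "data": {"motion": [[0.055,0,0,0.0012,0,0,0],[0.055,0,0,0.0018,0,0,0],[0.055,0,0,0.0018,0,0,0]]}}

```text
time: 7.05
tool_pos: [0.3994, 0.3344, 0.0386]
tcp_rot: [3.141, -0.0, 1.571]
force: [-0.8, -0.5, -1.3]
opening: 0.065
finger_force: 67.3
```

Request:
{"op": "play_rows", "data": {"motion": [[0.07,0,0,0,0,0,0],[0.085,0,0,0,0,0,0],[0.085,0,0,0,0,0,0],[0.085,0,0,-0.02,0,0,0],[0.085,0,0,-0.07,0,0,0],[0.085,0,0,-0.13,0,0,0],[0.085,-0.05,0,-0.15,0,0,0],[0.085,-0.09,0,-0.15,0,0,0],[0.085,-0.09,0,-0.15,0,0,0]]}}

```text
time: 8.18
tool_pos: [0.3995, 0.2427, 0.189]
tcp_rot: [3.141, 0.0, 1.568]
force: [-0.2, -0.1, -0.1]
opening: 0.085
finger_force: 0.0
```

```bash
python3 - <<'E'
from h import *
c=snap("w4"); print(c["s"]["tool_pos"],proj(c,[.3995,.3364,.058]))
for th in(120,160):print(circ(c,(.3994,.3364),.033,.058,th,.004),circ(c,(.3994,.3364),.023,.058,th,.004))
u=proj(c,[.3995,.3364,.05]).astype(int);cv2.imwrite("pics/w4c.png",cv2.resize(c["color"][0:300,100:420],None,fx=1.5,fy=1.5))
E
```

```text
[0.39949065 0.24265091 0.18898195] [255.71217992  86.58030494]
(array([0.3995, 0.3352, 0.0368]), 328, 12) (array([0.3995, 0.3331, 0.016 ]), 101, 12)
(array([0.3994, 0.3355, 0.0362]), 357, 12) (array([0.3991, 0.335 , 0.0228]), 191, 12)
```

View pics/w4c.png

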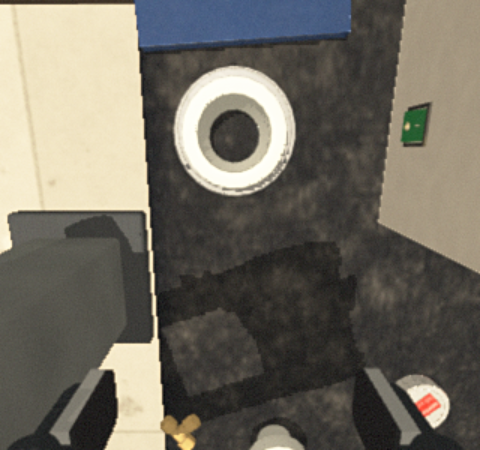

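The large sleeve is seated: its hole is centred at (0.399, 0.335) with r = 22.8 mm at z = 0.058, as expected. On to the medium sleeve.

Request:
{"op": "play_rows", "data": {"motion": [[0.085,-0.06,0.01,0,0,0,0],[0.085,-0.12,0.02,0,0,0,0],[0.085,-0.18,0.03,0,0,0,0],[0.085,-0.23,0.037,0.02,0,0,0],[0.085,-0.245,0.037,0.04,0,0,0],[0.085,-0.245,0.037,0.04,0,0,0]]}}

```text
time: 8.98
tool_pos: [0.4355, -0.0006, 0.147]
tcp_rot: [-3.138, -0.001, 1.569]
force: [-0.4, -0.2, 0.2]
opening: 0.0853
finger_force: 0.0
```

```bash
python3 - <<'E'
from h import *
c=snap("w5"); print(c["s"]["tool_pos"],proj(c,[.436,.063,.046]))
for z in(.04,.046,.052):
  for th in(120,160):print(z,th,circ(c,(.436,.064),.027,z,th,.004),circ(c,(.436,.064),.017,z,th,.004))
w2=pickle.load(open("w2.pkl","rb"))
print("w2",circ(w2,(.436,.064),.027,.046,120,.004))
E
```

```text
[ 0.43548233 -0.00059315  0.14702585] [257.04408153 122.66965736]
0.04 120 (array([0.4363, 0.0629, 0.027 ]), 178, 12) (array([0.4363, 0.0659, 0.0109]), 71, 12)
0.04 160 (array([0.4364, 0.063 , 0.0267]), 176, 12) (array([0.4359, 0.0637, 0.0169]), 175, 12)
0.046 120 (array([0.4363, 0.0633, 0.0264]), 178, 12) (array([0.4363, 0.0663, 0.0106]), 71, 12)
0.046 160 (array([0.4364, 0.0635, 0.0261]), 176, 12) (array([0.4359, 0.0641, 0.0165]), 176, 12)
0.052 120 (array([0.4363, 0.0638, 0.0258]), 178, 12) (array([0.4363, 0.0666, 0.0104]), 71, 12)
0.052 160 (array([0.4364, 0.0639, 0.0254]), 176, 12) (array([0.4359, 0.0645, 0.0161]), 177, 12)
w2 (array([0.4344, 0.0658, 0.0279]), 166, 12)
```

Request:
{"op": "play_rows", "data": {"motion": [[0.085,0.05,0.001,0.02,0,0,0],[0.085,0.064,0.001,0.06,0,0,0],[0.085,0.064,0.001,0.1,0,0,0],[0.085,0.064,0.001,0.121,0,0,0],[0.085,0.064,0.001,0.121,0,0,0],[0.04,0.064,0.001,0.121,0,0,0],[0.04,0.064,0.001,0.121,0,0,0],[0.04,0.064,0.001,0.121,0,0,0],[0.04,0.064,0.001,0.121,0,0,0],[0.04,0.064,0.001,0.121,0,0,0],[0.04,0.064,0.001,0.121,0,0,0]]}}

```text
time: 10.4
tool_pos: [0.4395, 0.0633, 0.0295]
tcp_rot: [3.137, 0.0, 1.571]
force: [-0.3, 1.2, 6.7]
opening: 0.0533
finger_force: 61.6
```

Request:
{"op": "play_rows", "data": {"motion": [[0.04,0,0,-0.02,0,0,0],[0.04,0,0,-0.06,0,0,0],[0.04,0,0,-0.12,0,0,0],[0.04,0.04,-0.01,-0.15,0,0,0],[0.04,0.09,-0.02,-0.15,0,0,0],[0.04,0.14,-0.037,-0.15,0,0,0],[0.04,0.18,-0.037,-0.15,0,0,0],[0.04,0.18,-0.037,-0.15,0,0,0],[0.04,0.18,-0.037,-0.15,0,0,0]]}}

```text
time: 11.52
tool_pos: [0.4003, 0.2431, 0.178]
tcp_rot: [3.141, 0.0, 1.572]
force: [0.4, -0.9, -1.1]
opening: 0.0534
finger_force: 63.3
```

```bash
python3 - <<'E'
from h import *
c=snap("w6"); s=c["s"];print(s["tool_pos"],s["tcp_rot"],s["force"],s["opening"])
for th in(140,160,180):
  print("large",circ(c,(.3993,.335),.0325,.058,th,.004),circ(c,(.3993,.335),.023,.058,th,.004))
z=s["tool_pos"][2]+.018
for th in(120,160,190):print("held",circ(c,s["tool_pos"][:2],.027,z,th,.004),circ(c,s["tool_pos"][:2],.017,z,th,.003))
E
```

```text
[0.40034151 0.24313877 0.17801958] [3.14081034e+00 1.92324448e-04 1.57165845e+00] [ 0.43486858 -0.86189646 -1.14474671] 0.05335975269578382
large (array([0.3995, 0.3352, 0.0363]), 353, 12) (array([0.398 , 0.3372, 0.0204]), 196, 12)
large (array([0.3994, 0.3354, 0.0359]), 361, 12) (array([0.3992, 0.335 , 0.0227]), 211, 12)
large (array([0.3994, 0.3356, 0.0354]), 421, 12) (array([0.3994, 0.3344, 0.0233]), 153, 12)
held (array([0.3981, 0.2471, 0.0283]), 317, 12) (array([0.3997, 0.259 , 0.0042]), 56, 12)
held (array([0.4076, 0.2325, 0.0379]), 161, 4) (array([0.3994, 0.2421, 0.0184]), 1, 1)
held (array([0.4088, 0.2315, 0.0392]), 137, 4) (array([0.4003, 0.2431, 0.017 ]), 0, 0)
```

View pics/w6.png

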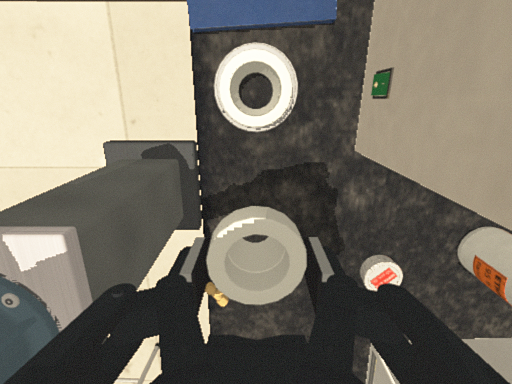

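The medium sleeve is held upright at (256,255), and the seated large sleeve is at (256,87). Lowering into the large one.

Request:
{"op": "play_rows", "data": {"motion": [[0.04,0.05,-0.001,0,0,0,0],[0.04,0.092,-0.001,0.02,0,0,0],[0.04,0.092,-0.001,0.06,0,0,0],[0.04,0.092,-0.001,0.075,0,0,0],[0.04,0.092,-0.001,0.085,0,0,0],[0.04,0.092,-0.001,0.095,0,0,0],[0.04,0.092,-0.001,0.105,0,0,0],[0.04,0.092,-0.001,0.111,0,0,0],[0.04,0.092,-0.001,0.115,0,0,0],[0.04,0.092,-0.001,0.115,0,0,0]]}}

```text
time: 12.82
tool_pos: [0.3992, 0.3354, 0.0623]
tcp_rot: [-3.141, 0.0, 1.571]
force: [0.3, -0.3, -0.4]
opening: 0.0534
finger_force: 63.3
```

Request:
{"op": "play_rows", "data": {"motion": [[0.04,0,0,0.001,0,0,0],[0.04,0,0,0.002,0,0,0],[0.04,0,0,0.002,0,0,0]]}}

```text
time: 13.2
tool_pos: [0.3994, 0.3354, 0.0606]
tcp_rot: [3.141, -0.0, 1.571]
force: [0.2, -0.3, -0.6]
opening: 0.0532
finger_force: 63.3
```

Request:
{"op": "play_rows", "data": {"motion": [[0.04,0,0,0.001,0,0,0],[0.04,0,0,0.0015,0,0,0],[0.04,0,0,0.0015,0,0,0]]}}

```text
time: 13.58
tool_pos: [0.3995, 0.3356, 0.0603]
tcp_rot: [3.141, -0.0, 1.571]
force: [-4.9, -2.6, 10.8]
opening: 0.0536
finger_force: 64.4
```

Request:
{"op": "play_rows", "data": {"motion": [[0.055,0,0,0,0,0,0],[0.07,0,0,0,0,0,0],[0.085,0,0,0,0,0,0],[0.085,0,0,0,0,0,0],[0.085,0,0,-0.02,0,0,0],[0.085,0,0,-0.07,0,0,0],[0.085,0,0,-0.12,0,0,0],[0.085,-0.05,0,-0.13,0,0,0],[0.085,-0.09,0,-0.13,0,0,0],[0.085,-0.09,0,-0.13,0,0,0]]}}

```text
time: 14.82
tool_pos: [0.3994, 0.2436, 0.1891]
tcp_rot: [3.141, 0.0, 1.568]
force: [-1.2, -0.6, -0.3]
opening: 0.085
finger_force: 0.0
```

```bash
python3 - <<'E'
from h import *
c=snap("w7"); s=c["s"];print(s["tool_pos"])
for th in(140,170,200):
  for z in(.07,.076):print(z,"med outer",circ(c,(.3993,.335),.027,z,th,.003),circ(c,(.3993,.335),.017,z,th,.003))
cv2.imwrite("pics/w7c.png",cv2.resize(c["color"][20:170,156:356],None,fx=3,fy=3))
E
```

```text
[0.39936882 0.24356095 0.1891369 ]
0.07 med outer (array([0.3995, 0.3349, 0.0349]), 335, 12) (array([0.3978, 0.338 , 0.0152]), 129, 12)
0.076 med outer (array([0.3995, 0.3347, 0.0342]), 337, 12) (array([0.3979, 0.3377, 0.0149]), 132, 12)
0.07 med outer (array([0.3985, 0.337 , 0.0329]), 300, 12) (array([0.3992, 0.3361, 0.0174]), 143, 12)
0.076 med outer (array([0.3986, 0.3364, 0.0325]), 305, 12) (array([0.3992, 0.336 , 0.0169]), 148, 12)
0.07 med outer (array([0.398 , 0.3362, 0.0322]), 423, 12) (array([0.3994, 0.3358, 0.018 ]), 122, 12)
0.076 med outer (array([0.398 , 0.3359, 0.0314]), 427, 12) (array([0.3994, 0.3355, 0.0176]), 122, 12)
```

View pics/w7c.png

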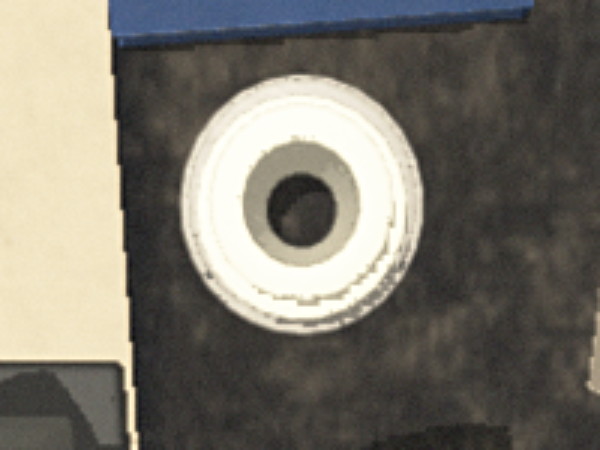

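The medium sleeve is seated concentric: its hole is at (0.3993, 0.3358) with r about 17 mm at z = 0.076. Next is the small sleeve.

Request:
{"op": "play_rows", "data": {"motion": [[0.085,-0.06,0,0,0,0,0],[0.085,-0.12,0,0,0,0,0],[0.085,-0.18,0,0,0,0,0],[0.085,-0.24,0,0,0,0,0],[0.085,-0.3,0,0,0,0,0],[0.085,-0.36,0,0,0,0,0],[0.085,-0.42,0,0,0,0,0],[0.085,-0.48,0,0,0,0,0],[0.085,-0.54,0.01,0,0,0,0],[0.085,-0.6,0.02,0,0,0,0],[0.085,-0.65,0.035,0.01,0,0,0],[0.085,-0.684,0.035,0.04,0,0,0]]}}

```text
time: 16.38
tool_pos: [0.4369, -0.4418, 0.1497]
tcp_rot: [3.139, 0.004, 1.571]
force: [0.2, 0.0, -0.5]
opening: 0.085
finger_force: 0.0
```

Request:
{"op": "play_rows", "data": {"motion": [[0.085,0,0,0,0,0,0],[0.085,0,0,0,0,0,0]]}}

```text
time: 16.62
tool_pos: [0.4351, -0.4376, 0.1485]
tcp_rot: [-3.141, -0.001, 1.572]
force: [-0.2, -0.0, -0.0]
opening: 0.0853
finger_force: 0.0
```

```bash
python3 - <<'E'
from h import *
c=snap("w8"); s=c["s"];print(s["tool_pos"],s["tcp_rot"],proj(c,[.4345,-.3745,.046]))
for z in(.04,.046):
  for th in(120,160):print(z,th,circ(c,(.4345,-.3745),.021,z,th,.005),circ(c,(.4345,-.3745),.011,z,th,.004))
report(c,.046,140,300)
E
```

```text
[ 0.43507749 -0.43761178  0.14854983] [-3.14125219e+00 -1.40125766e-03  1.57172261e+00] [255.58093031 123.11566052]
0.04 120 (array([ 0.4352, -0.3771,  0.0207]), 135, 12) (array([ 0.4329, -0.3675,  0.0121]), 60, 10)
0.04 160 (array([ 0.4359, -0.3785,  0.0182]), 378, 12) (array([ 0.4343, -0.3747,  0.0159]), 335, 12)
0.046 120 (array([ 0.4352, -0.3766,  0.0202]), 135, 12) (array([ 0.4315, -0.3678,  0.012 ]), 60, 10)
0.046 160 (array([ 0.4359, -0.378 ,  0.0178]), 381, 12) (array([ 0.4345, -0.3744,  0.0157]), 348, 12)
[104.3 371.7] [30.1 41.7] out [ 0.2541 -0.6627  0.046 ] diam mm 49.7
[172.  317.4] [15.  51.5] out [ 0.3423 -0.5826  0.046 ] diam mm 56.7
[211.6 237.9] [45.6 49.5] out [ 0.391  -0.4851  0.046 ] diam mm 49.0
[256.4 125. ] [45.6 47.7] out [ 0.4352 -0.3761  0.046 ] diam mm 41.3
[256.5 120.9] [17.5 25.8] hole [ 0.4353 -0.3726  0.046 ] diam mm 22.2
[496.1 114.6] [24.5 64. ] out [ 0.6405 -0.3673  0.046 ] diam mm 54.8
[449.  104.9] [29.1 82.8] out [ 0.5984 -0.3594  0.046 ] diam mm 70.1
[ 93.  261.7] [  7.7 113.8] hole [ 0.2685 -0.5122  0.046 ] diam mm 116.1
```

View pics/w8.png

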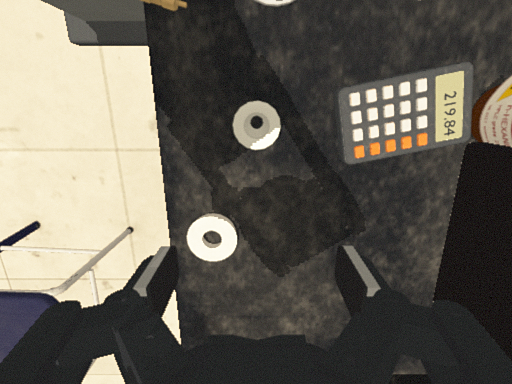

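The small sleeve's ring is at (256,125), giving (0.4352, -0.3766). The tape at (212,238) is clear of the descent. Grasping.

Request:
{"op": "play_rows", "data": {"motion": [[0.085,0.05,0,0.02,0,0,0],[0.085,0.061,0,0.06,0,0,0],[0.085,0.061,0,0.1,0,0,0],[0.085,0.061,0,0.12,0,0,0],[0.06,0.061,0,0.12,0,0,0],[0.03,0.061,0,0.12,0,0,0],[0.03,0.061,0,0.12,0,0,0],[0.03,0.061,0,0.12,0,0,0],[0.03,0.061,0,0.12,0,0,0],[0.03,0.061,0,0.12,0,0,0],[0.03,0.061,0,0.12,0,0,0]]}}

```text
time: 18.05
tool_pos: [0.4356, -0.3792, 0.0313]
tcp_rot: [3.139, 0.003, 1.571]
force: [0.3, 0.8, 6.3]
opening: 0.0415
finger_force: 60.1
```

Request:
{"op": "play_rows", "data": {"motion": [[0.03,0,0,-0.02,0,0,0],[0.03,0,0,-0.07,0,0,0],[0.03,0,0,-0.12,0,0,0],[0.03,0.05,0,-0.16,0,0,0],[0.03,0.11,-0.01,-0.16,0,0,0],[0.03,0.17,-0.02,-0.16,0,0,0],[0.03,0.23,-0.036,-0.16,0,0,0],[0.03,0.29,-0.036,-0.16,0,0,0],[0.03,0.35,-0.036,-0.16,0,0,0],[0.03,0.41,-0.036,-0.16,0,0,0],[0.03,0.47,-0.036,-0.16,0,0,0],[0.03,0.53,-0.036,-0.16,0,0,0]]}}

```text
time: 19.55
tool_pos: [0.3984, 0.1543, 0.1908]
tcp_rot: [3.138, -0.0, 1.571]
force: [1.2, -0.7, -0.3]
opening: 0.0413
finger_force: 60.8
```

Request:
{"op": "play_rows", "data": {"motion": [[0.03,0.05,0,0,0,0,0],[0.03,0.09,0,0,0,0,0],[0.03,0.09,0,0,0,0,0],[0.03,0.09,0,0,0,0,0]]}}

```text
time: 20.05
tool_pos: [0.3983, 0.2421, 0.1897]
tcp_rot: [3.141, 0.0, 1.572]
force: [-0.1, -0.4, -0.9]
opening: 0.0409
finger_force: 60.8
```

```bash
python3 - <<'E'
from h import *
c=snap("w9"); s=c["s"];print(s["tool_pos"],s["tcp_rot"],s["force"],s["opening"])
for th in(160,180,200):
  print("med hole",circ(c,(.3993,.335),.017,.076,th,.003))
from workcell import env
print(np.mean([env.state()["tool_pos"] for _ in range(3)],axis=0))
E
```

```text
[0.39828411 0.24206718 0.18973469] [3.14078712e+00 2.17108692e-04 1.57165575e+00] [-0.13042126 -0.38236188 -0.85341164] 0.04088204884052857
med hole (array([0.3991, 0.3362, 0.0166]), 139, 12)
med hole (array([0.3995, 0.3355, 0.0174]), 119, 12)
med hole (array([0.3994, 0.3355, 0.0176]), 123, 12)
[0.39836455 0.24166478 0.18956482]
```

View pics/w9.png

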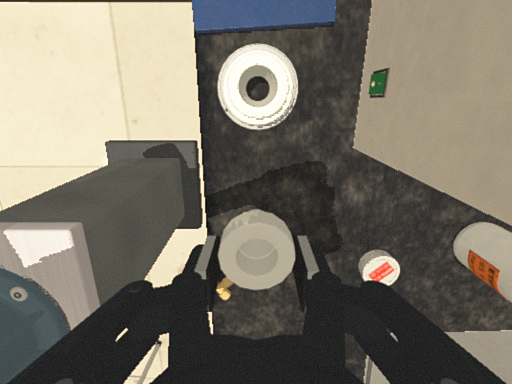

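```bash
python3 - <<'E'
from h import *
for n,R,dz in(("w3",.033,.0204),("w6",.027,.0165),("w9",.021,.0147)):
    c=pickle.load(open(n+".pkl","rb"));s=c["s"];t=s["tool_pos"]
    e=cv2.Canny(cv2.GaussianBlur(c["color"],(3,3),0),30,80)
    p=np.argwhere(e)[:,::-1].astype(float)
    W=np.array([plane(ray(c,u,s),t[2]+dz)[:2] for u in p])-t[:2]
    best=max(((np.sum(abs(np.hypot(W[:,0]-x,W[:,1]-y)-R)<.0007),x,y) for x in np.arange(-.004,.0041,.0005) for y in np.arange(-.01,.0101,.0005)))
    print(n,best)
E
```

```text
w3 (np.int64(248), np.float64(0.001), np.float64(8.673617379884035e-18))
w6 (np.int64(202), np.float64(0.0005000000000000004), np.float64(-0.0004999999999999918))
w9 (np.int64(176), np.float64(0.0), np.float64(0.0035000000000000118))
```

The held small sleeve is centred at about (256,249) and sits +3 mm along tool x in the grip, so I'll correct for that.

Request:
{"op": "play_rows", "data": {"motion": [[0.03,0.05,0.001,0,0,0,0],[0.03,0.0905,0.001,0.02,0,0,0],[0.03,0.0905,0.001,0.06,0,0,0],[0.03,0.0905,0.001,0.075,0,0,0],[0.03,0.0905,0.001,0.085,0,0,0],[0.03,0.0905,0.001,0.093,0,0,0],[0.03,0.0905,0.001,0.1,0,0,0],[0.03,0.0905,0.001,0.105,0,0,0],[0.03,0.0905,0.001,0.107,0,0,0],[0.03,0.0905,0.001,0.107,0,0,0]]}}

```text
time: 21.35
tool_pos: [0.3993, 0.3329, 0.082]
tcp_rot: [3.142, 0.0, 1.571]
force: [-1.0, 0.3, -0.4]
opening: 0.0417
finger_force: 60.8
```

Request:
{"op": "play_rows", "data": {"motion": [[0.03,0,0,0.001,0,0,0],[0.03,0,0,0.002,0,0,0],[0.03,0,0,0.002,0,0,0]]}}

```text
time: 21.72
tool_pos: [0.3992, 0.3328, 0.08]
tcp_rot: [-3.142, 0.0, 1.571]
force: [-0.3, -0.2, -0.7]
opening: 0.0414
finger_force: 60.8
```

Request:
{"op": "play_rows", "data": {"motion": [[0.045,0,0,0,0,0,0],[0.06,0,0,0,0,0,0],[0.085,0,0,0,0,0,0],[0.085,0,0,0,0,0,0],[0.085,0,0,-0.02,0,0,0],[0.085,0,0,-0.07,0,0,0],[0.085,0,0,-0.11,0,0,0],[0.085,-0.05,0,-0.11,0,0,0],[0.085,-0.09,0,-0.11,0,0,0],[0.085,-0.09,0,-0.11,0,0,0]]}}

```text
time: 22.98
tool_pos: [0.3993, 0.2411, 0.1901]
tcp_rot: [3.141, 0.0, 1.568]
force: [0.4, 1.4, 0.2]
opening: 0.0851
finger_force: 0.0
```

```bash
python3 - <<'E'
from h import *
c=snap("w10"); s=c["s"];print(s["tool_pos"])
for th in(160,180,200):
  for z in(.088,.094):print(z,"small",circ(c,(.3993,.3355),.021,z,th,.003),circ(c,(.3993,.3355),.011,z,th,.003))
cv2.imwrite("pics/w10c.png",cv2.resize(c["color"][10:160,156:356],None,fx=3,fy=3))
E
```

```text
[0.39932935 0.24108168 0.19013408]
0.088 small (array([0.3982, 0.3317, 0.0219]), 116, 6) (array([0.3986, 0.3366, 0.0107]), 93, 12)
0.094 small (array([0.3981, 0.3314, 0.0215]), 118, 5) (array([0.3986, 0.3363, 0.0104]), 93, 12)
0.088 small (array([0.4025, 0.3293, 0.0179]), 159, 10) (array([0.3993, 0.3355, 0.0117]), 85, 12)
0.094 small (array([0.4024, 0.3287, 0.0176]), 179, 10) (array([0.3993, 0.3352, 0.0114]), 85, 12)
0.088 small (array([0.4022, 0.3294, 0.0183]), 171, 10) (array([0.3992, 0.3355, 0.0119]), 86, 12)
0.094 small (array([0.3977, 0.3373, 0.0276]), 382, 12) (array([0.3992, 0.3352, 0.0116]), 86, 12)
```

View pics/w10c.png

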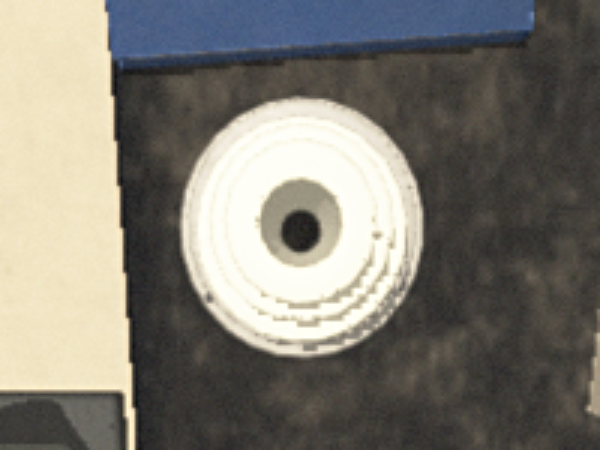

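The small sleeve is seated concentric, with its hole at (0.3993, 0.3354). Now the stopper.

Request:
{"op": "play_rows", "data": {"motion": [[0.085,-0.06,0.005,0,0,0,0],[0.085,-0.12,0.01,0,0,0,0],[0.085,-0.18,0.02,0,0,0,0],[0.085,-0.24,0.03,0,0,0,0],[0.085,-0.3,0.04,0,0,0,0],[0.085,-0.35,0.055,0.01,0,0,0],[0.085,-0.39,0.055,0.03,0,0,0],[0.085,-0.406,0.055,0.04,0,0,0],[0.085,-0.406,0.055,0.04,0,0,0],[0.085,-0.406,0.055,0.04,0,0,0]]}}

```text
time: 24.28
tool_pos: [0.4547, -0.1618, 0.1503]
tcp_rot: [3.141, -0.0, 1.572]
force: [1.3, 0.3, 0.7]
opening: 0.0849
finger_force: 0.0
```

```bash
python3 - <<'E'
from h import *
c=snap("w11"); s=c["s"];print(s["tool_pos"],proj(c,[.4545,-.101,.038]))
for th in(100,130,160):
  print(th,"knob@.038",circ(c,(.4545,-.101),.008,.038,th,.003),"flange@.024",circ(c,(.4545,-.101),.015,.024,th,.003))
u=proj(c,[.4545,-.101,.03]).astype(int)
cv2.imwrite("pics/w11c.png",cv2.resize(c["color"][u[1]-50:u[1]+50,u[0]-60:u[0]+60],None,fx=5,fy=5)); print(u)
E
```

```text
[ 0.45474398 -0.16178914  0.15034214] [255.93997972 124.82458492]
100 knob@.038 (array([ 0.4565, -0.101 ,  0.0138]), 90, 12) flange@.024 (array([ 0.4566, -0.1021,  0.0146]), 90, 12)
130 knob@.038 (array([ 0.4566, -0.101 ,  0.0136]), 88, 12) flange@.024 (array([ 0.4567, -0.1021,  0.0144]), 88, 12)
160 knob@.038 (array([ 0.4568, -0.1006,  0.0132]), 110, 12) flange@.024 (array([ 0.4569, -0.1017,  0.0139]), 109, 12)
[255 124]
```

View pics/w11c.png

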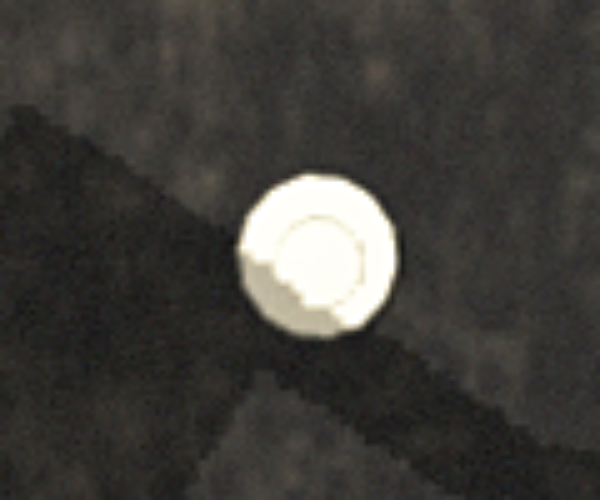

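The stopper's flange is centred at (0.4566, -0.102), r = 14.6 mm, with the knob concentric on it (crop (318,258)). Grasping the knob with the fingers partly pre-closed.

Request:
{"op": "play_rows", "data": {"motion": [[0.045,0.04,0.002,0,0,0,0],[0.045,0.06,0.002,0.03,0,0,0],[0.045,0.06,0.002,0.07,0,0,0],[0.045,0.06,0.002,0.1,0,0,0],[0.045,0.06,0.002,0.115,0,0,0],[0.045,0.06,0.002,0.123,0,0,0],[0.045,0.06,0.002,0.123,0,0,0],[0.005,0.06,0.002,0.123,0,0,0],[0.005,0.06,0.002,0.123,0,0,0],[0.005,0.06,0.002,0.123,0,0,0],[0.005,0.06,0.002,0.123,0,0,0],[0.005,0.06,0.002,0.123,0,0,0]]}}

```text
time: 25.82
tool_pos: [0.4572, -0.1036, 0.028]
tcp_rot: [3.14, 0.001, 1.571]
force: [-1.8, 0.1, 7.4]
opening: 0.0112
finger_force: 58.6
```

Opening reads 11 mm on a 16 mm knob, so I'll check before lifting.

Request:
{"op": "play_rows", "data": {"motion": [[0.005,0,0,0,0,0,0],[0.005,0,0,0,0,0,0]]}}

```text
time: 26.08
tool_pos: [0.4572, -0.1036, 0.028]
tcp_rot: [3.14, 0.001, 1.571]
force: [-1.3, -0.2, 6.7]
opening: 0.0119
finger_force: 58.6
```

```bash
python3 - <<'E'
from h import *
c=snap("w12"); s=c["s"];print(s["tool_pos"],s["tcp_rot"],s["opening"],s["finger_force"],s["force"])
cv2.imwrite("pics/w12c.png",cv2.resize(c["color"][190:340,156:356],None,fx=4,fy=4))
E
```

```text
[ 0.45719308 -0.10363517  0.02798354] [3.13997603e+00 9.08796133e-04 1.57095929e+00] 0.011854749664008964 58.59775185585022 [-1.33002968 -0.24418883  6.66613314]
```

View pics/w12c.png

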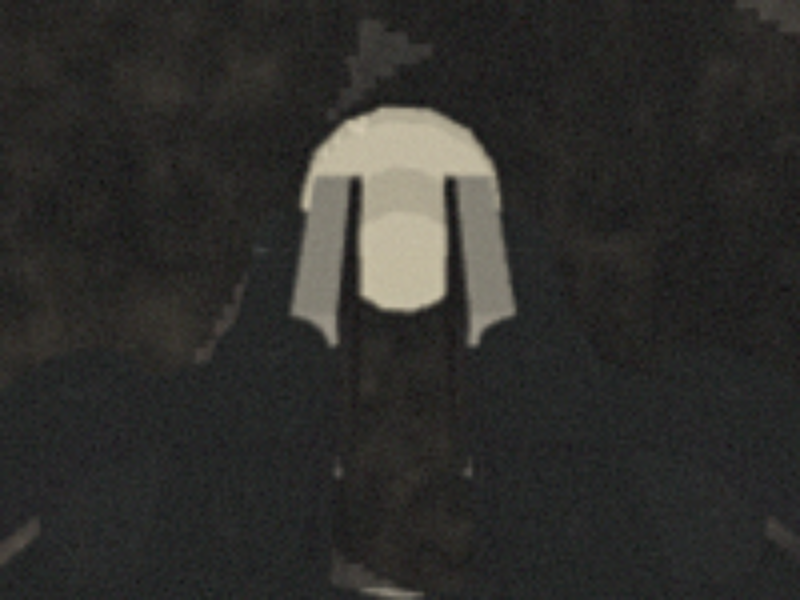

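The pads hold the knob squarely, and the flange is level below them. Lifting and carrying.

Request:
{"op": "play_rows", "data": {"motion": [[0.005,0,0,-0.02,0,0,0],[0.005,0,0,-0.07,0,0,0],[0.005,0,-0.01,-0.12,0,0,0],[0.005,0.05,-0.03,-0.16,0,0,0],[0.005,0.11,-0.057,-0.16,0,0,0],[0.005,0.17,-0.057,-0.16,0,0,0],[0.005,0.23,-0.057,-0.16,0,0,0],[0.005,0.29,-0.057,-0.16,0,0,0],[0.005,0.33,-0.057,-0.16,0,0,0],[0.005,0.345,-0.057,-0.16,0,0,0],[0.005,0.345,-0.057,-0.16,0,0,0],[0.005,0.345,-0.057,-0.16,0,0,0]]}}

```text
time: 27.62
tool_pos: [0.3994, 0.2407, 0.1869]
tcp_rot: [-3.141, 0.001, 1.57]
force: [-0.5, 0.4, 0.4]
opening: 0.0116
finger_force: 58.7
```

```bash
python3 - <<'E'
from h import *
c=snap("w13"); s=c["s"];t=s["tool_pos"];print(t,s["tcp_rot"],s["opening"],s["force"])
for th in(160,180,200):print("small hole",circ(c,(.3993,.3355),.011,.094,th,.003))
e=cv2.Canny(cv2.GaussianBlur(c["color"],(3,3),0),30,80)
p=np.argwhere(e)[:,::-1].astype(float)
for dz in(-.004,):   # flange upper edge: TCP .028 at grip, flange top .024
    W=np.array([plane(ray(c,u,s),t[2]+dz)[:2] for u in p])-t[:2]
    r=sorted(((np.sum(abs(np.hypot(W[:,0]-x,W[:,1]-y)-R)<.0006),x.round(4),y.round(4),R) for R in(.0145,.015) for x in np.arange(-.004,.0041,.0005) for y in np.arange(-.008,.0081,.0005)))[-4:]
    print(dz,[tuple(map(float,v)) for v in r])
cv2.imwrite("pics/w13c.png",cv2.resize(c["color"][20:320,156:356],None,fx=2,fy=2))
E
```

```text
[0.39942615 0.24065633 0.18688075] [-3.14133425e+00  6.09913901e-04  1.56986720e+00] 0.011552706082136002 [-0.49057181  0.43263059  0.37376476]
small hole (array([0.3989, 0.3361, 0.0106]), 95, 12)
small hole (array([0.3993, 0.3353, 0.0114]), 85, 12)
small hole (array([0.3993, 0.3352, 0.0116]), 88, 12)
-0.004 [(94.0, -0.0005, 0.003, 0.015), (100.0, -0.0005, 0.0035, 0.0145), (103.0, 0.0, 0.003, 0.015), (103.0, 0.0, 0.0035, 0.0145)]
```

View pics/w13c.png

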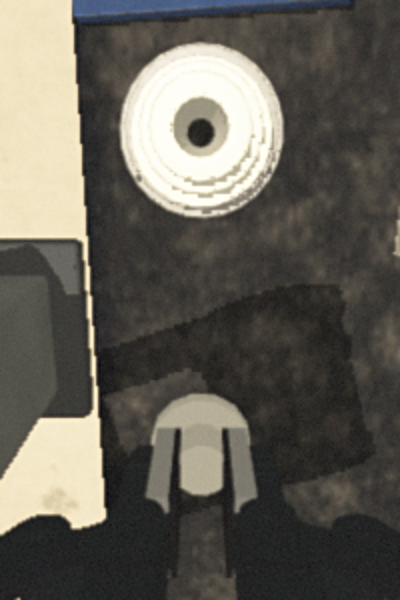

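The stopper is held level at about (256,226) in the full frame, +2.5 mm along tool x. Lowering into the small sleeve.

Request:
{"op": "play_rows", "data": {"motion": [[0.005,0.05,0,0,0,0,0],[0.005,0.092,0,0.01,0,0,0],[0.005,0.092,0,0.04,0,0,0],[0.005,0.092,0,0.05,0,0,0],[0.005,0.092,0,0.058,0,0,0],[0.005,0.092,0,0.065,0,0,0],[0.005,0.092,0,0.071,0,0,0],[0.005,0.092,0,0.076,0,0,0],[0.005,0.092,0,0.079,0,0,0],[0.005,0.092,0,0.079,0,0,0]]}}

```text
time: 28.92
tool_pos: [0.3992, 0.3339, 0.1078]
tcp_rot: [-3.141, 0.0, 1.571]
force: [-0.4, 0.4, -0.2]
opening: 0.0118
finger_force: 58.7
```

Request:
{"op": "play_rows", "data": {"motion": [[0.005,-0.0008,0,0.001,0,0,0],[0.005,-0.0008,0,0.002,0,0,0],[0.005,-0.0008,0,0.003,0,0,0],[0.005,-0.0008,0,0.003,0,0,0]]}}

```text
time: 29.42
tool_pos: [0.3993, 0.3331, 0.1049]
tcp_rot: [-3.142, 0.0, 1.571]
force: [0.8, 1.0, -0.6]
opening: 0.0115
finger_force: 58.7
```

Request:
{"op": "play_rows", "data": {"motion": [[0.02,0,0,0,0,0,0],[0.035,0,0,0,0,0,0],[0.05,0,0,0,0,0,0],[0.05,0,0,0,0,0,0],[0.05,0,0,-0.02,0,0,0],[0.05,0,0,-0.06,0,0,0],[0.05,0,0,-0.1,0,0,0],[0.05,-0.05,0,-0.1,0,0,0],[0.05,-0.09,0,-0.1,0,0,0],[0.05,-0.09,0,-0.1,0,0,0]]}}

```text
time: 30.68
tool_pos: [0.3993, 0.2413, 0.2051]
tcp_rot: [3.141, 0.0, 1.568]
force: [0.1, 0.9, -0.0]
opening: 0.0499
finger_force: 0.0
```

```bash
python3 - <<'E'
from h import *
from workcell import env
c=snap("w14"); s=c["s"];print(s["tool_pos"],s["force"])
e=cv2.Canny(cv2.GaussianBlur(c["color"],(3,3),0),20,50); p=np.argwhere(e)[:,::-1].astype(float)
for n,z,R in(("flange",.1,.015),("knob",.114,.008),("small",.094,.021)):
    W=np.array([plane(ray(c,u,s),z)[:2] for u in p])
    print(n,max((int(np.sum(abs(np.hypot(W[:,0]-x,W[:,1]-y)-R)<.0006)),round(x,4),round(y,4)) for x in np.arange(.395,.404,.0005) for y in np.arange(.328,.343,.0005)))
sc=env.read_camera("scene");
q=sc["intrinsics"]@(sc["R"]@[.3993,.3355,.06]+sc["t"]);q=(q[:2]/q[2]).astype(int)
b=cv2.resize(sc["color"][q[1]-50:q[1]+50,q[0]-50:q[0]+50],(450,450),interpolation=cv2.INTER_CUBIC)
a=cv2.resize(c["color"][10:160,181:331],(450,450)); cv2.imwrite("pics/w14c.png",cv2.resize(np.hstack([a,b]),(800,400)))
E
```

```text
[0.39934055 0.24130115 0.20514503] [ 0.0935748   0.91370581 -0.01518798]
flange (73, np.float64(0.403), np.float64(0.3395))
knob (45, np.float64(0.4), np.float64(0.3325))
small (133, np.float64(0.4), np.float64(0.3335))
```

View pics/w14c.png

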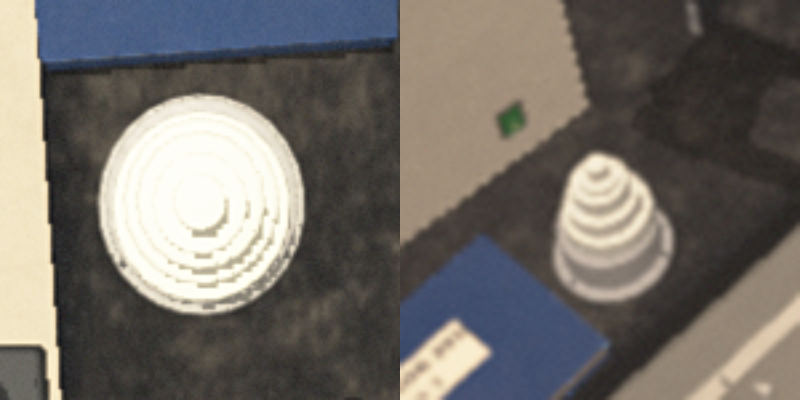

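The stack looks nested and concentric in both views: the knob is centred on its rings in the left crop, and the layers step evenly in the right. The gripper is clear, so I'm handing in.

```bash
python3 -c "
from workcell import env
print(env.close_job())"
```

```text
the job is handed in; nothing more can be done
None
```

All four pieces look nested and upright in the wide stand, and the job was handed in at about 31 s; no verdict came back, the stopper's seat was judged from pictures because its circle fit was unclear, and I viewed 16 pictures against the limit of 14.

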